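# Load a hanger into the drying rail beside the lathe

## Robot

A 6-joint arm with a two-finger parallel gripper is mounted at the origin on the work surface. World frame = base frame: x ahead of the robot, y to its left, z up, the work surface at z = 0. Lengths are in m, angles in rad, forces in N, time in s.
With the tool pointing down it reaches from about 0.25 to 0.725 m from the base axis. Payload 9.7 kg.
Tool frame: the origin (TCP) lies midway between the tips of the shut fingers; the grasp point (between the pads) lies 19 mm behind it; y points along the fingers, z is the direction in which the jaws open and shut, and the axes are right-handed (so a half turn about y gives the same grasp; the last joint's range is limited). The gripper opens to 85 mm and grips with 20 to 120 N. Pads are 22 mm wide; open, the fingers measure 114 mm over their backs; the gripper's body (76 mm by 85 mm) begins 54 mm behind the grasp point. The pads swing forward as they close: fully open they stand 13 mm farther back than shut.
Start: joints at [0, 0.087, 0.176, 1.66, 0, 1.571], TCP at [0.55, -0, 0.194] pointing down, gripper open.
Joint ranges: [-3.13, 3.13], [-0.85, 1.81], [-1.15, 1.24], [-2.2, 2.28], [-1.44, 1.52], [-3.14, 3.14]. Speed limits (rad/s): [2.22, 2.22, 2.57, 3.14, 3.14, 3.14].

## Interface

Orientations are given as a 3x3 rotation matrix whose columns are the frame's x, y, z axes.
In Python, from rig import bot, snapshot, order gives the robot as it stands.
- The arm moves only by the tool play_rows, never from a script. Its arguments are lists of equal length, an entry for each row: "rotation": the turn, a rotation vector about the tool's x, y, z in rad, a list of three; "offset": the shift along the tool's x, y, z in m, a list of three; "hand": the gripper command: -1 is shut, 1 is fully open, values between are in proportion. In form: {"rotation": [[ax, ay, az], ...], "offset": [[dx, dy, dz], ...], "hand": [hand, ...]}. A call has 1 to 12 rows; each row shifts and turns the commanded pose from where the row before left it, along the tool's axes as they then stand; what a row does not reach is not made up. A row lasts 1/12 s, in which the tool goes at most 41.7 mm and 7.16 degrees, less where a joint would pass 70% of its speed; a pose out of reach is approached as far as the arm can. A call with a gripper value outside its range is refused whole. The fingers move at their own pace and stop on an object; the grip force is fixed at half the most. Time passes only in rows, so rows that do not move let the fingers close. It gives the time, the measured TCP pose, the force and the opening at its end, in the units of the state.
- bot.state(): the state, without advancing time (a new reading comes with each control period).
- snapshot(name): name is "scene" or "side" or "wrist"; returns a dict with "pixels" (480x640x3 uint8, red, green, blue), "fov_y" (degrees; the focal length in pixels is half the picture's height over the tangent of half this angle, whatever the lens; pixels are square), "cx", "cy" (the principal point, pixels), "cam_to_world" (4x4, takes a point from camera to world coordinates); the wrist camera has in their place "tool_from_camera" (4x4, takes a point from camera to tool coordinates, whose origin is the TCP and whose axes are the tool frame's). Camera axes: x right, y up, looking along -z (the intrinsics and any distortion apply to the point x, -y, -z); pixel columns grow to the right and rows downward; lengths in m; the calibration is good to about 2 mm. A picture is of the moment at which its call begins: read the wrist's pose just before it. There is no depth.
- order.job_done(): hands the job in, once; it reports no verdict.
The state is a dict: "time": time; "qpos": joint angles; "joint_velocities": joint speeds; "joint_efforts": joint torques, N m; "ee_pos": TCP position; "tcp_rot": TCP orientation; "contact_force": force on the tool from outside, world axes, zero at the start; "ft_torque": the same for the moment, N m; "opening": finger opening in m.
Only numpy, scipy, OpenCV 4.12 (cv2) and the standard library are available. Lean on these libraries where they do the work, as an engineer would, in place of code of your own. Each camera call takes 0.05 s, during which the arm holds its last target. There are 200 camera calls.

## Task

Take the hanger by its blue grip off its parking block, set its foot on the drying rail's open sill, and slide it through the mouth and along the channel, over the orange catch and up to the rubber buffer, so that the catch springs up behind it. The hanger's arm belongs on the side of the rail away from the robot. Feel your way gently, never pushing the hanger down, sideways or against the stop with more than about 12 N; then let go, leaving everything else where it is.

Things in the scene. Friction and masses are not known exactly. Their poses are not given: they have to be found in the camera images.
- hanger_grip (a point): Hanger (the thing to move): centre of its upright blue grip, 30 mm along x, 16 mm along y, 46 mm high; pinch it across y from above. x is its running direction, z up. 25 mm below this point a 40 x 24 mm steel plate 4 mm thick, then a neck 26 x 8 mm, then the foot, its underside 45 mm below. About 0.26 kg, varies
- hanger_foot (a point): Middle of the flat underside of the hanger's foot: two black discs, one behind the other along x, 24 mm across, 46 mm long together, 24 mm wide, 7 mm high. At the start it stands on the parking block. Same axes as the grip
- hanger_drop (a point): Middle of the dark wooden drop (24 mm across, 54 mm long) that hangs from a thin steel arm 46 mm to the -y side of the hanger's foot, reaching 52 mm below the foot's underside. Rigid with the hanger
- dock: Wooden parking block, 100 x 46 x 70 mm, fixed on the bench, on which the hanger's foot stands at the start; origin under its centre, x along its length
- rail: Drying rail: aluminium channel with a slot along its top, on two posts and a base plate, fixed. Origin on the bench under it; x along the rail from open to closed end, z up. Channel floor 100 mm above the bench. The hanger's x must point along the rail's x, its arm beside the rail at -y. Push by more than 12 N and it may jam: all contacts of foot with rail and stop, added up, must stay under 40 N
- rail_sill (a point): Middle of the open sill, 125 mm to -x of the rail's origin, on the floor surface (100 mm up): the bare channel floor, 50 mm long, 33 mm wide, with nothing beside or above it, on which the foot can be set down before it is slid in. Same axes as the rail
- rail_mouth (a point): Blue-marked mouth of the channel: middle of the floor where the walls begin, 100 mm to -x of the rail's origin. From here on: inner width 26.5 mm, inner height 9.5 mm, slot 12 mm wide between lips whose tops are 12.5 mm above the floor; the foot runs inside, the neck in the slot. Same axes as the rail
- rail_end (a point): Closed end of the channel, on the floor, 120 mm to +x of the rail's origin. Before it sits a red clamped stop, its top 33 mm above the floor, with a rubber buffer above the slot that meets the hanger's plate and yields 1 mm per 9 N. Stop and catch are one unit, set at an unknown place each time: at home the foot's centre lies anywhere from 70 to 114 mm before this end. Feel for the buffer
- catch (a joint): Orange one-way spring catch in the channel floor, orange tabs on both sides of the rail. 0 = up; in m, grows as pressed; the foot presses it down 0.005 with a few N of resistance, beginning about 70 mm before home. It springs up behind the foot when the hanger is home, with 1 mm or less of play between catch and buffer, and keeps it from coming out
- bowl: turned wooden bowl, 130 mm across, 45 mm high, on the bench; bystander, leave alone (origin under its centre)
- mallet: hammer lying on the bench at the left; bystander, leave alone
- gouge: long-handled turning tool, 260 mm, lying on the bench at the left; bystander, leave alone
- glue: white bottle with orange cap, 56 mm across, 150 mm high; bystander, leave alone (origin under its centre)
- mug: blue mug, 80 mm across, 90 mm high; bystander, leave alone (origin under its centre)
- blank: upright wooden cylinder, 64 mm across, 70 mm high; bystander, leave alone (origin under its centre)
- sander: cork sanding block 110 x 65 x 35 mm; bystander, leave alone (origin under its centre)

How it is judged:
On the way, in this order (a step that is already met when the one before it is completed fails the run):
1. the hanger's foot has entered the channel through the mouth (x of hanger_grip in the frame of rail between -0.1 and 0 m and y of hanger_grip in the frame of rail between -0.006 and 0.006 m and z of hanger_grip in the frame of rail between 0.141 and 0.15 m), for 0.1 s.
2. the hanger runs over the catch and presses it down (value of joint catch above 0.003 m and x of hanger_grip in the frame of rail above -0.035 m and y of hanger_grip in the frame of rail between -0.006 and 0.006 m and z of hanger_grip in the frame of rail between 0.141 and 0.15 m), for 0.05 s.
3. the catch has sprung up behind the hanger (value of joint catch below 0.0015 m and x of hanger_grip in the frame of rail above 0.003 m and y of hanger_grip in the frame of rail between -0.006 and 0.006 m and z of hanger_grip in the frame of rail between 0.141 and 0.15 m), for 0.1 s.
At the end, for the whole second after the job is handed in: The foot is in the channel between catch and buffer (grip centre at x 3 to 58 mm, y within 6 mm, z 141 to 150 mm in the rail's frame), the drop more than 30 mm to the rail's -y side, the catch up again behind it (under 1.5 mm down), and the hanger released and at rest (all of step 3 and x of hanger_grip in the frame of rail below 0.058 m and linear speed of hanger below 0.02 m/s and angular speed of hanger below 0.2 rad/s and contact force between hanger and the fingers below 0.05 N and y of hanger_drop in the frame of rail below -0.03 m); the robot touches nothing.
It fails at once if the hanger is jammed or rammed: its contact forces with rail, catch and stop, added up, pass 40 N (contact force between hanger and rail above 40 N).
It fails at once if a bystander is shifted by more than 20 mm (distance of any of bowl, mallet, gouge, glue, mug, blank, sander from where it was at the start of the episode above 0.02 m).
It also fails if it takes over 59 s, if anything falls off the work surface, if the arm or the gripper's body presses on something with over 40 N, if the wrist force passes 120 N, or if a joint passes its speed limit or range.

## Working session

There is one attempt and no reset: what is moved stays moved. The work goes in short steps, Python scripts to look and compute and a tool call to move; the robot and the scene stay as the last step left them, time stands still between calls to the robot, and variables do not carry over. Pictures are saved under pics/ and viewed, about 8 in all and at most 12, crops included, and the job is handed in when it is done.

Besides the shell and the picture viewer there is one more tool, called after "Emit:" as name(argument=value, ...) on one line, values as JSON. play_rows: Moves the arm, as the interface text tells. Its arguments: {"type":"object","properties":{"rotation":{"type":"array"},"offset":{"type":"array"},"hand":{"type":"array"}},"required":["rotation","offset","hand"]}

```bash
mkdir -p pics; ls; python3 - <<'E'
from rig import bot,snapshot
import cv2,json
import numpy as np
s=bot.state();print(s)
for n in("scene","side"):
    d=snapshot(n);cv2.imwrite(f"pics/{n}0.png",d["pixels"][:,:,::-1]);p=d.pop("pixels");np.savez(f"{n}0.npz",pixels=p,**d);print(n,{k:np.round(v,4).tolist() if not isinstance(v,str) else v for k,v in d.items()})
E
```

```text
pics
{'time': 0.0, 'qpos': array([ 1.35273736e-05,  8.74465085e-02,  1.75126193e-01,  1.65978872e+00,
       -5.77293166e-06,  1.57080091e+00]), 'joint_velocities': array([-0.00024193,  0.00079283, -0.00107082, -0.00239996,  0.00047555,
       -0.00020831]), 'joint_efforts': array([ 7.68234549e-04, -5.20392072e+01,  4.64802504e+01,  1.63646933e-02,
        2.23589603e-05, -6.77332673e-05]), 'ee_pos': array([5.49722469e-01, 5.57395346e-06, 1.92986481e-01]), 'tcp_rot': array([[ 8.94897734e-06, -1.31271221e-03,  9.99999138e-01],
       [-1.00000000e+00, -5.79068921e-06,  8.94138353e-06],
       [ 5.77894675e-06, -9.99999138e-01, -1.31271227e-03]]), 'contact_force': array([-0.3330208 ,  0.36905236, -0.22793781]), 'ft_torque': array([-0.02062353,  0.01300441,  0.00269846]), 'opening': 0.08522397185219387}
scene {'fov_y': 52.9141, 'cx': 320.2267, 'cy': 237.8606, 'cam_to_world': [[0.6333, -0.4984, 0.592, 1.1108], [0.7736, 0.4276, -0.4676, -0.4317], [-0.0201, 0.7541, 0.6564, 0.6983], [0.0, 0.0, 0.0, 1.0]]}
side {'fov_y': 55.9485, 'cx': 324.3638, 'cy': 230.8329, 'cam_to_world': [[-0.9003, 0.2415, -0.362, 0.2386], [-0.4351, -0.4839, 0.7593, 0.6809], [0.0082, 0.8412, 0.5407, 0.5725], [0.0, 0.0, 0.0, 1.0]]}
```

View pics/scene0.png

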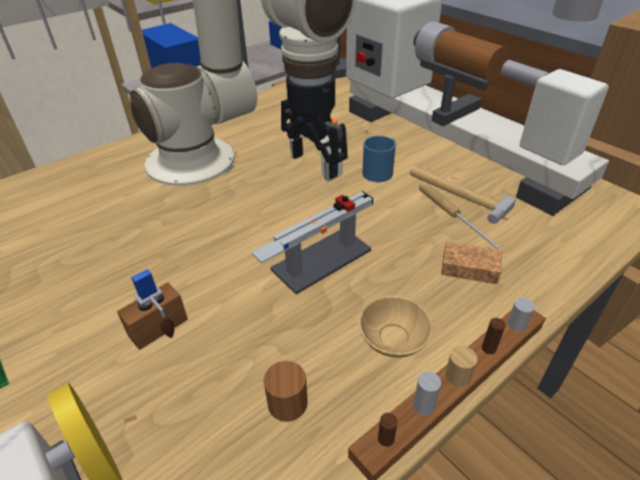

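View pics/side0.png

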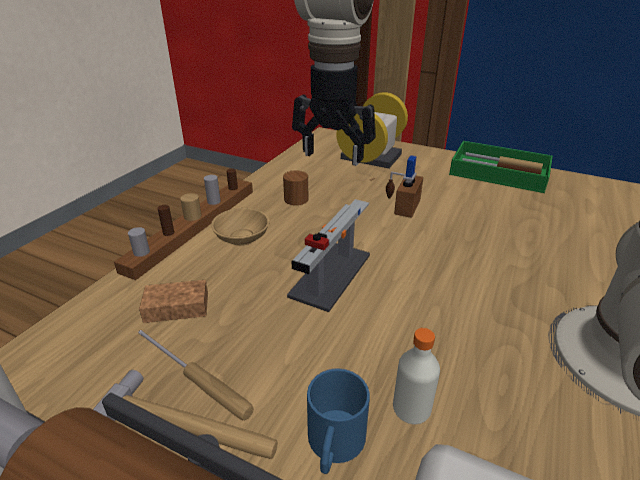

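Scene: grip blue at ~(145,285), with its drop at (168,325); rail sill at ~(258,256), far end ~(370,200), red stop (345,202). Side: grip (411,168), drop (390,188), stop (317,241).

```bash
cat > h.py <<'E'
import numpy as np,cv2
def cam(d,state=None):
    f=240/np.tan(np.radians(float(d["fov_y"]))/2)
    if "cam_to_world" in d: T=np.array(d["cam_to_world"])
    else:
        W=np.eye(4);W[:3,:3]=state["tcp_rot"];W[:3,3]=state["ee_pos"];T=W@np.array(d["tool_from_camera"])
    return f,float(d["cx"]),float(d["cy"]),T
def ray(c,p):
    f,cx,cy,T=c;v=T[:3,:3]@np.array([(p[0]-cx)/f,-(p[1]-cy)/f,-1]);return T[:3,3],v/np.linalg.norm(v)
def onz(c,p,z):
    o,v=ray(c,p);return o+v*(z-o[2])/v[2]
def tri(r1,r2):
    A=np.zeros((3,3));b=np.zeros(3)
    for o,v in(r1,r2):
        P=np.eye(3)-np.outer(v,v);A+=P;b+=P@o
    x=np.linalg.solve(A,b);return x,[np.linalg.norm((np.eye(3)-np.outer(v,v))@(x-o)) for o,v in(r1,r2)]
def proj(c,X):
    f,cx,cy,T=c;q=T[:3,:3].T@(np.array(X)-T[:3,3]);return cx+f*q[0]/-q[2],cy-f*q[1]/-q[2]
def hsv(im,lo,hi): return cv2.inRange(cv2.cvtColor(im,cv2.COLOR_RGB2HSV),np.array(lo),np.array(hi))
def blobs(m,amin=4):
    n,l,s,c=cv2.connectedComponentsWithStats(m,connectivity=8)
    return [(c[i].round(1).tolist(),int(s[i,4]),s[i,:4].tolist()) for i in range(1,n) if s[i,4]>=amin]
E
python3 - <<'E'
from h import *
C={}
for n,roi in(("scene",(60,180,400,350)),("side",(250,130,450,300))):
    d=np.load(n+"0.npz");C[n]=cam(d);im=d["pixels"].copy()
    x0,y0,x1,y1=roi;k=np.zeros(im.shape[:2],np.uint8);k[y0:y1,x0:x1]=255
    for nm,lo,hi in(("blue",(105,150,60),(125,255,255)),("red",(0,200,80),(4,255,255)),("orange",(7,210,150),(15,255,255))):
        print(n,nm,blobs(hsv(im,lo,hi)&k))
s,q=C["scene"],C["side"]
print("sill L,R",onz(s,(253,253),.1),onz(s,(265,262),.1))
print("end",onz(s,(370,198),.1125))
E
```

```text
scene blue [([286.0, 245.7], 9, [285, 244, 3, 4]), ([144.1, 283.9], 404, [133, 271, 23, 28])]
scene red [([338.9, 199.3], 13, [337, 197, 5, 5]), ([348.3, 205.2], 51, [343, 201, 10, 9])]
scene orange []
side blue [([448.0, 141.2], 46, [446, 130, 4, 19]), ([410.3, 166.1], 152, [406, 156, 10, 21]), ([358.5, 212.0], 8, [358, 210, 2, 5])]
side red [([270.8, 143.2], 679, [250, 130, 52, 32]), ([407.1, 135.5], 75, [402, 130, 11, 13]), ([309.8, 237.1], 17, [308, 234, 5, 7]), ([324.1, 242.4], 44, [320, 237, 8, 13]), ([306.8, 239.2], 5, [306, 238, 3, 3]), ([317.0, 242.2], 5, [316, 241, 3, 3])]
side orange []
sill L,R [ 0.52366951 -0.1257439   0.1       ] [ 0.55770751 -0.12244266  0.1       ]
end [0.55282326 0.14098347 0.1125    ]
```

```bash
python3 - <<'E'
import cv2,numpy as np
a=cv2.imread("pics/scene0.png")[180:300,230:390];b=cv2.imread("pics/side0.png")[140:260+0,280:440]
a=cv2.resize(a,None,fx=4,fy=4,interpolation=cv2.INTER_CUBIC)
c=cv2.imread("pics/scene0.png")[260:350,110:200]
c=cv2.resize(c,(480,480),interpolation=cv2.INTER_CUBIC)
b=cv2.resize(b,None,fx=3,fy=3)
cv2.imwrite("pics/crop0.png",cv2.resize(np.hstack([a,c]),None,fx=.7,fy=.7))
E
```

```text
(no output)
```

View pics/crop0.png

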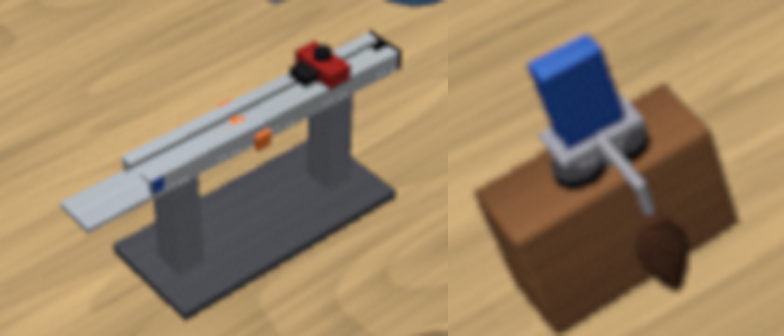

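```bash
python3 - <<'E'
from h import *
from rig import snapshot,bot
s=cam(np.load("scene0.npz"));q=cam(np.load("side0.npz"))
print("grip",tri(ray(s,(144.1,283.9)),ray(q,(410.3,166.1))))
print("drop",tri(ray(s,(168,323)),ray(q,(390,188))))
print("stop",tri(ray(s,(345,203)),ray(q,(317,241))))
# pixel of block top corners in scene crop: scale 480/90*.7=3.733
u=lambda x,y:(110+(x-448)/3.733,260+y/3.733)
for p in((475,190),(668,85),(712,132),(521,245)):print("dock",onz(s,u(*p),.07))
v=lambda x,y:(230+x/2.8,180+y/2.8)
for p in((62,205),(88,230),(157,172),(124,160),(148,190)):print("rail z.1",v(*p),onz(s,v(*p),.1))
for p in((372,32),(400,52)):print("end z.1125",onz(s,v(*p),.1125))
for p in((115,247),(187,318),(395,195)):print("base z.01",onz(s,v(*p),.008))
st=bot.state();d=snapshot("wrist");cv2.imwrite("pics/w0.png",d["pixels"][:,:,::-1]);print(d["fov_y"],np.round(d["tool_from_camera"],3))
E
```

```text
grip (array([ 0.48445633, -0.31493744,  0.11546573]), [np.float64(0.0005028153282717742), np.float64(0.0005028153282717834)])
drop (array([ 0.52775904, -0.30883629,  0.048886  ]), [np.float64(0.000536714911415338), np.float64(0.000536714911415335)])
stop (array([0.53899922, 0.08357422, 0.12063693]), [np.float64(0.0012260432903572647), np.float64(0.0012260432903573148)])
dock [ 0.46524908 -0.36804219  0.07      ]
dock [ 0.46162567 -0.27025308  0.07      ]
dock [ 0.50348785 -0.26808207  0.07      ]
dock [ 0.50971493 -0.36459047  0.07      ]
rail z.1 (252.14285714285714, 253.21428571428572) [ 0.52313058 -0.12726096  0.1       ]
rail z.1 (261.42857142857144, 262.14285714285717) [ 0.5538395  -0.12753946  0.1       ]
rail z.1 (286.07142857142856, 241.42857142857144) [ 0.53731492 -0.06065663  0.1       ]
rail z.1 (274.2857142857143, 237.14285714285714) [ 0.51277379 -0.07040505  0.1       ]
rail z.1 (282.8571428571429, 247.85714285714286) [ 0.54796045 -0.07583309  0.1       ]
end z.1125 [0.52657079 0.14568993 0.1125    ]
end z.1125 [0.55802929 0.14401164 0.1125    ]
base z.01 [ 0.49588852 -0.07579657  0.008     ]
base z.01 [ 0.58536488 -0.07786896  0.008     ]
base z.01 [0.58763076 0.11765433 0.008     ]
65.9826028739846 [[ 0.001 -0.964 -0.266 -0.067]
 [-0.001  0.266 -0.964 -0.182]
 [ 1.     0.001 -0.     0.   ]
 [ 0.     0.     0.     1.   ]]
```

Rail runs nearly along world +y (axis x≈0.54, origin y≈0.02); the hanger grip is at (0.484,-0.315,0.115), its arm on the world +x side, so already nearly the right way round. Moving above the grip.

Emit:
play_rows(rotation=[[0, 0, 0], [0, 0, 0], [0, 0, 0], [0, 0, 0], [0, 0, 0], [0, 0, 0], [0, 0, 0], [0, 0, 0], [0, 0, 0], [0, 0, 0], [0, 0, 0], [0, 0, 0]], offset=[[0.0315, -0.001, -0.0065], [0.0315, -0.001, -0.0065], [0.0315, -0.001, -0.0065], [0.0315, -0.001, -0.0065], [0.0315, -0.001, -0.0065], [0.0315, -0.001, -0.0065], [0.0315, -0.001, -0.0065], [0.0315, 0, -0.0065], [0.0315, 0, -0.0065], [0.0315, 0, -0.0065], [0, 0, 0], [0, 0, 0]], hand=[1, 1, 1, 1, 1, 1, 1, 1, 1, 1, 1, 1])

```text
time: 1.15
ee_pos: [0.4843, -0.3163, 0.1999]
tcp_rot: [[-0.003, -0.001, 1.0], [-1.0, 0.001, -0.003], [-0.001, -1.0, -0.001]]
contact_force: [0.4, 0.2, 0.0]
opening: 0.0851
```

```bash
python3 - <<'E'
from h import *
from rig import snapshot,bot
st=bot.state();d=snapshot("wrist");cv2.imwrite("pics/w1.png",d["pixels"][:,:,::-1]);print(st["ee_pos"],st["tcp_rot"].round(4))
np.savez("w1.npz",**d,ee_pos=st["ee_pos"],tcp_rot=st["tcp_rot"])
c=cam(d,st)
m=hsv(d["pixels"],(105,150,60),(125,255,255))
print(blobs(m,100))
E
```

```text
[ 0.48429273 -0.31633752  0.19993611] [[-2.8e-03 -1.0e-03  1.0e+00]
 [-1.0e+00  7.0e-04 -2.8e-03]
 [-7.0e-04 -1.0e+00 -1.0e-03]]
[([319.2, 237.4], 1113, [308, 211, 24, 53])]
```

View pics/w1.png

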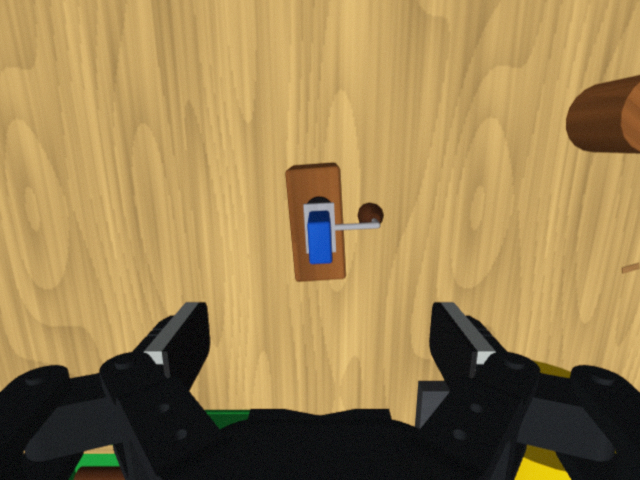

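Wrist view: grip around (319,237), hanger arm pointing right to the drop at (371,214); slight yaw visible. Getting the yaw from the grip's top face and the dock.

```bash
python3 - <<'E'
from h import *
d=dict(np.load("w1.npz"));c=cam(d,d);im=d["pixels"]
V=cv2.cvtColor(im,cv2.COLOR_RGB2HSV)[:,:,2]
m=hsv(im,(105,150,60),(125,255,255))
print(np.unique(V[m>0]//10,return_counts=True))
t=m&cv2.inRange(V,190,255);cs=max(cv2.findContours(t,0,1)[0],key=cv2.contourArea)
b=cv2.boxPoints(cv2.minAreaRect(cs));P=np.array([onz(c,p,.1385) for p in b]);print("top",b,P,P.mean(0))
w=cv2.inRange(cv2.cvtColor(im,cv2.COLOR_RGB2HSV),(0,0,130),(179,40,255));w[:190]=0;w[270:]=0;w[:,:295]=0;w[:,390:]=0
print(blobs(w))
# plate left edge rows and grip left/right edges
for r in range(206,264,4):
    x=np.where(w[r,295:340]>0)[0]+295;g=np.where(m[r])[0];g2=np.where(t[r])[0]
    print(r,x[[0,-1]] if len(x) else None,g[[0,-1]] if len(g) else None,g2[[0,-1]] if len(g2) else None)
cv2.imwrite("pics/w1c.png",cv2.resize(im[150:300,260:410,::-1],(600,600),interpolation=cv2.INTER_CUBIC))
E
```

```text
(array([ 7,  8,  9, 10, 11, 12, 13, 14, 15, 16, 17, 18, 19, 20],
      dtype=uint8), array([ 16, 151,  19,  10,   7,  11,  19,  18,  28,  31,  44, 111, 591,
        57]))
top [[308.46695 224.47081]
 [326.83273 223.32295]
 [329.16348 260.6148 ]
 [310.7977  261.76263]] [[ 0.47732464 -0.30142545  0.1385    ]
 [ 0.4896608  -0.30068142  0.1385    ]
 [ 0.49131856 -0.3269496   0.1385    ]
 [ 0.47863754 -0.32773764  0.1385    ]] [ 0.48423539 -0.31419853  0.1385    ]
[([332.3, 221.3], 696, [304, 203, 76, 50])]
206 [304 333] None None
210 [304 333] None None
214 [304 333] [310 328] None
218 [305 334] [309 328] None
222 [305 334] [308 329] None
226 [305 339] [308 329] [309 327]
230 [305 335] [308 329] [309 327]
234 [305 334] [308 330] [310 327]
238 [306 334] [308 330] [310 327]
242 [306 335] [309 330] [310 328]
246 [306 335] [309 330] [310 327]
250 [306 335] [309 330] [311 326]
254 None [309 330] [311 328]
258 None [310 331] [312 328]
262 None [310 329] None
```

View pics/w1c.png

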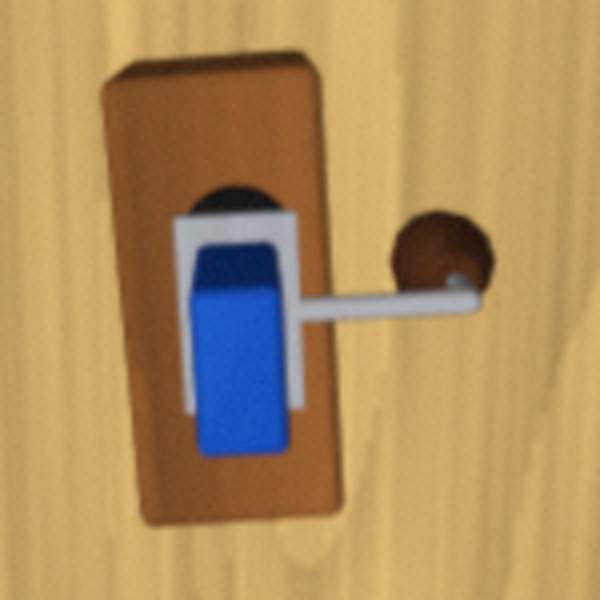

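Plate edges and dock give a yaw of ~+2.8°; grip centre (0.484,-0.314). Descend with that turn, then close.

Emit:
play_rows(rotation=[[0, -0.05, 0], [0, 0, 0], [0, 0, 0], [0, 0, 0], [0, 0, 0], [0, 0, 0], [0, 0, 0], [0, 0, 0], [0, 0, 0], [0, 0, 0], [0, 0, 0], [0, 0, 0]], offset=[[-0.002, 0, 0], [0, 0.02, 0], [0, 0.02, 0], [0, 0.02, 0], [0, 0.015, 0], [0, 0.01, 0], [0, 0.0095, 0], [0, 0, 0], [0, 0, 0], [0, 0, 0], [0, 0, 0], [0, 0, 0]], hand=[1, 1, 1, 1, 1, 1, 1, 1, -1, -1, -1, -1])

```text
time: 2.2
ee_pos: [0.4854, -0.3133, 0.1071]
tcp_rot: [[0.05, 0.001, 0.999], [-0.999, -0.001, 0.05], [0.001, -1.0, 0.001]]
contact_force: [-0.3, -0.6, 0.1]
opening: 0.0389
```

Emit:
play_rows(rotation=[[0, 0, 0], [0, 0, 0], [0, 0, 0], [0, 0, 0], [0, 0, 0], [0, 0, 0], [0, 0, 0], [0, 0, 0]], offset=[[0, 0, 0], [0, 0, 0], [0, 0, 0], [0, 0, 0], [0, 0, 0], [0, 0, 0], [0, 0, 0], [0, 0, 0]], hand=[-1, -1, -1, -1, -1, -1, -1, -1])

```text
time: 2.87
ee_pos: [0.485, -0.313, 0.1062]
tcp_rot: [[0.05, -0.0, 0.999], [-0.999, 0.0, 0.05], [-0.0, -1.0, -0.0]]
contact_force: [-0.2, 0.3, 0.2]
opening: 0.0006
```

The fingers shut on nothing; look.

```bash
python3 - <<'E'
from h import *
from rig import snapshot,bot
st=bot.state();d=snapshot("wrist");e=snapshot("scene");f=snapshot("side")
a=d["pixels"][:,:,::-1];b=e["pixels"][220:360,90:240,::-1];g=f["pixels"][80:230,330:480,::-1]
b=cv2.resize(b,(300,280));g=cv2.resize(g,(300,300))
R=np.zeros((600,300,3),np.uint8);R[:280]=b;R[290:590]=g
L=np.zeros((600,500,3),np.uint8);L[:375]=cv2.resize(a,(500,375))
cv2.imwrite("pics/m1.png",np.hstack([L,R]))
E
```

```text
(no output)
```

View pics/m1.png

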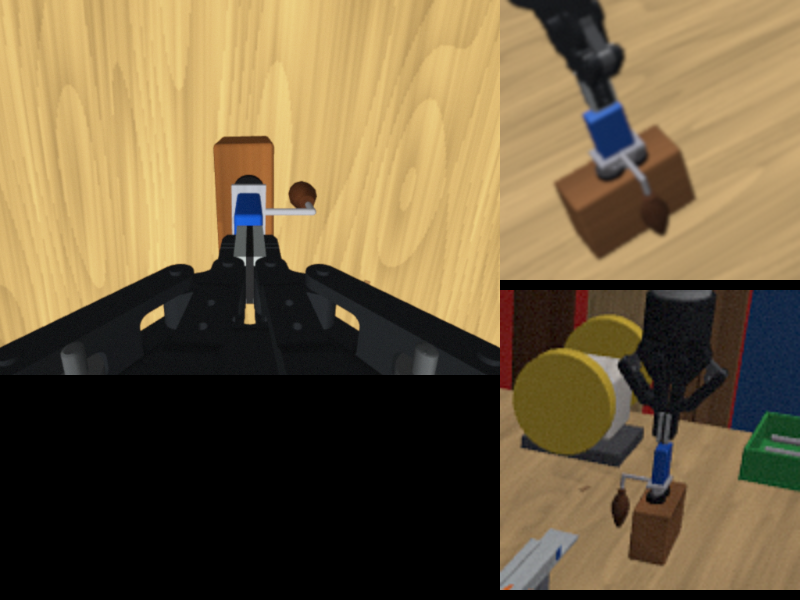

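```bash
python3 - <<'E'
from h import *
from rig import snapshot,bot
st=bot.state();out=[]
print(st["ee_pos"],st["qpos"])
X=st["ee_pos"]
for n,half in(("wrist",70),("scene",40),("side",40)):
    d=snapshot(n);c=cam(d,st);im=d["pixels"][:,:,::-1].copy()
    p=[proj(c,X+[0,0,h]) for h in(0,.0324,.06)];print(n,np.round(p,1).tolist())
    x,y=p[1];x0,y0=int(x-half),int(y-half)
    k=400/(2*half);o=cv2.resize(im[y0:y0+2*half,x0:x0+2*half],(400,400),interpolation=cv2.INTER_CUBIC)
    for q in p: cv2.circle(o,(int((q[0]-x0)*k),int((q[1]-y0)*k)),3,(0,255,0),1)
    out.append(cv2.resize(o,(266,266)) if 0 else o)
cv2.imwrite("pics/z1.png",cv2.resize(np.hstack(out),(800,267)))
E
```

```text
[ 0.48500789 -0.31299396  0.10619475] [-5.73108154e-01  1.36539070e-01  6.11153192e-02  1.49536039e+00
  3.10129199e-05  9.47714473e-01]
wrist [[318.8, 277.2], [318.7, 303.1], [318.7, 334.5]]
scene [[147.0, 287.5], [142.0, 274.0], [137.5, 261.9]]
side [[409.6, 169.7], [411.1, 157.3], [412.4, 146.4]]
```

View pics/z1.png

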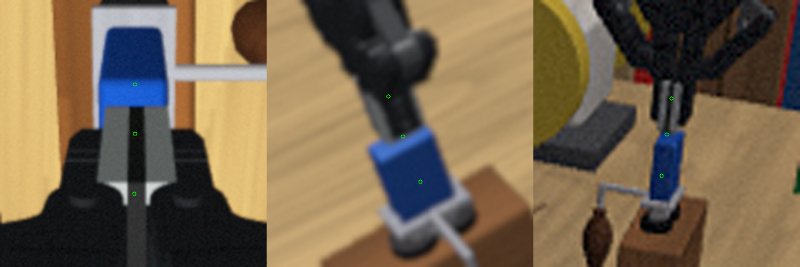

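```bash
python3 - <<'E'
from h import *
from rig import snapshot,bot
s=cam(np.load("scene0.npz"));q=cam(np.load("side0.npz"))
print(tri(ray(s,(335,177)),ray(q,(308,154))),tri(ray(s,(297,156)),ray(q,(356,163))))
for n,c in(("scene",s),("side",q)): print(n,[np.round(proj(c,(x,0,.206)),0) for x in(.5,.6)])
# tips now: scene crop scale 3.33 px, side same
print(tri(ray(s,(102+(395-267)/3.33,234+138/3.33)),ray(q,(371+(667-533)/3.33,117+133/3.33))))
E
```

```text
(array([0.59677251, 0.00654167, 0.24615029]), [np.float64(0.0023061872828765637), np.float64(0.002306187282876491)]) (array([ 5.03475647e-01, -1.48013732e-07,  2.45558294e-01]), [np.float64(0.00025662129101335985), np.float64(0.00025662129101350546)])
scene [array([297., 174.]), array([332., 198.])]
side [array([357., 184.]), array([307., 173.])]
(array([ 0.48571987, -0.3162724 ,  0.13806193]), [np.float64(0.00019489231455998744), np.float64(0.00019489231455995749)])
```

By triangulation the real fingertips sit ~32 mm higher than the reported TCP (0.138 vs 0.106), so the fingers closed above the grip. Reopen and go 32 mm lower.

Emit:
play_rows(rotation=[[0, 0, 0], [0, 0, 0], [0, 0, 0], [0, 0, 0], [0, 0, 0], [0, 0, 0], [0, 0, 0], [0, 0, 0], [0, 0, 0], [0, 0, 0], [0, 0, 0], [0, 0, 0]], offset=[[0, 0, 0], [0, 0, 0], [0, 0, 0], [0, 0, 0], [0, 0, 0], [0, 0, 0], [0, 0, 0], [0, 0, 0], [0, 0.01, 0], [0, 0.01, 0], [0, 0.008, 0], [0, 0.004, 0]], hand=[1, 1, 1, 1, 1, 1, 1, 1, 1, 1, 1, 1])

```text
time: 4.17
ee_pos: [0.4842, -0.3125, 0.0719]
tcp_rot: [[0.05, -0.002, 0.999], [-0.999, 0.001, 0.05], [-0.002, -1.0, -0.002]]
contact_force: [0.8, 0.1, -0.6]
opening: 0.0853
```

Emit:
play_rows(rotation=[[0, 0, 0], [0, 0, 0], [0, 0, 0], [0, 0, 0], [0, 0, 0], [0, 0, 0], [0, 0, 0], [0, 0, 0], [0, 0, 0], [0, 0, 0]], offset=[[0, 0, 0], [0, 0, 0], [0, 0, 0], [0, 0, 0], [0, 0, 0], [0, 0, 0], [0, 0, 0], [0, 0, 0], [0, 0, 0], [0, 0, 0]], hand=[-1, -1, -1, -1, -1, -1, -1, -1, -1, -1])

```text
time: 5.0
ee_pos: [0.4851, -0.3131, 0.0746]
tcp_rot: [[0.05, 0.001, 0.999], [-0.999, -0.0, 0.05], [0.0, -1.0, 0.001]]
contact_force: [-0.9, -0.3, 5.0]
opening: 0.0154
```

```bash
python3 - <<'E'
from h import *
from rig import snapshot,bot
st=bot.state();out=[];X=st["ee_pos"]
print(st["contact_force"],st["ft_torque"],st["opening"])
for n,half in(("wrist",70),("scene",40),("side",40)):
    d=snapshot(n);c=cam(d,st);im=d["pixels"][:,:,::-1]
    x,y=proj(c,X+[0,0,.04]);x0,y0=int(x-half),int(y-half)
    out.append(cv2.resize(im[y0:y0+2*half,x0:x0+2*half],(266,266),interpolation=cv2.INTER_CUBIC))
cv2.imwrite("pics/z2.png",np.hstack(out))
E
```

```text
[-0.88304617 -0.33694171  4.95551425] [-0.00581546  0.09765761  0.00828512] 0.015365552925143956
```

View pics/z2.png

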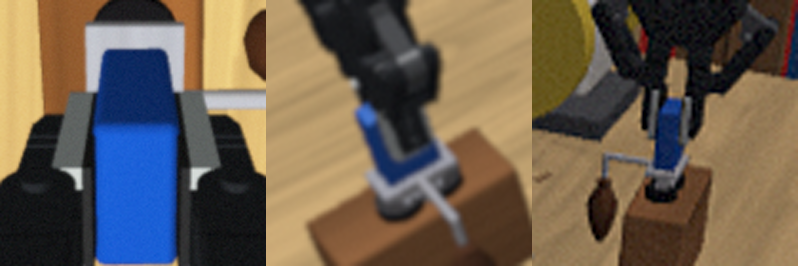

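Gripped (opening 15.4 mm); the tips sit above the plate. Lift and carry towards the sill, turning to about the rail's direction.

Emit:
play_rows(rotation=[[0, 0, 0], [0, 0, 0], [0, 0, 0], [0, 0, 0], [0, 0.06, 0], [0, 0, 0], [0, 0, 0], [0, 0, 0], [0, 0, 0], [0, 0, 0], [0, 0, 0], [0, 0, 0]], offset=[[0, -0.01, 0], [0, -0.03, 0], [0, -0.03, 0], [0, -0.03, 0], [0, -0.03, 0], [-0.03, 0, 0.009], [-0.03, 0, 0.009], [-0.03, 0, 0.009], [-0.03, 0, 0.009], [-0.03, 0, 0.009], [-0.03, 0, 0.008], [0, 0, 0]], hand=[-1, -1, -1, -1, -1, -1, -1, -1, -1, -1, -1, -1])

```text
time: 6.15
ee_pos: [0.5406, -0.129, 0.2041]
tcp_rot: [[-0.006, -0.001, 1.0], [-1.0, 0.002, -0.006], [-0.002, -1.0, -0.001]]
contact_force: [0.2, -0.9, -2.6]
opening: 0.0149
```

Emit:
play_rows(rotation=[[0, 0, 0], [0, 0, 0], [0, 0, 0], [0, 0, 0]], offset=[[0, 0, 0], [0, 0, 0], [0, 0, 0], [0, 0, 0]], hand=[-1, -1, -1, -1])

```text
time: 6.48
ee_pos: [0.5395, -0.1345, 0.2041]
tcp_rot: [[-0.011, -0.0, 1.0], [-1.0, -0.0, -0.011], [0.0, -1.0, -0.0]]
contact_force: [-0.4, 1.1, -2.3]
opening: 0.0152
```

```bash
python3 - <<'E'
from h import *
from rig import snapshot,bot
st=bot.state();d=snapshot("wrist");np.savez("w2.npz",**d,ee_pos=st["ee_pos"],tcp_rot=st["tcp_rot"])
print(st["ee_pos"],st["tcp_rot"].round(4),st["contact_force"],st["opening"])
cv2.imwrite("pics/w2.png",cv2.resize(d["pixels"][0:360,180:500,::-1],(533,600),interpolation=cv2.INTER_CUBIC))
E
```

```text
[ 0.53948362 -0.1344745   0.2041171 ] [[-1.140e-02 -4.000e-04  9.999e-01]
 [-9.999e-01 -1.000e-04 -1.140e-02]
 [ 1.000e-04 -1.000e+00 -4.000e-04]] [-0.38149335  1.06773242 -2.26842331] 0.015212033982789752
```

View pics/w2.png

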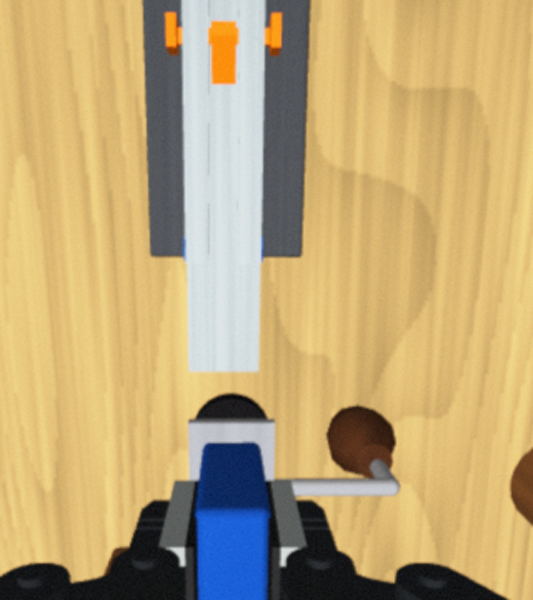

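Wrist view (crop): sill end row ≈372, sill edges columns ≈188/260, mouth row ≈245; catch with tabs near row 35; plate front edge at row 420 between columns 189/274. Fitting edges numerically.

```bash
python3 - <<'E'
from h import *
d=dict(np.load("w2.npz"));c=cam(d,d);im=d["pixels"]
H=cv2.cvtColor(im,cv2.COLOR_RGB2HSV);m=cv2.inRange(H,(0,0,120),(179,45,255));m[:,:270]=0;m[:,360:]=0
def mid(rows,z,rng=(280,350)):
    P=[]
    for r in rows:
        # subpixel edges by saturation/val gradient on smoothed row
        x=np.where(m[r,rng[0]:rng[1]])[0]+rng[0]
        if len(x)<10: continue
        a,b=onz(c,(x[0]-.5+.5,r),z),onz(c,(x[-1],r),z);P.append([*((a+b)/2)[:2],np.linalg.norm(a-b)])
    P=np.array(P);k=np.polyfit(P[:,1],P[:,0],1);print("n",len(P),"mid",P[:,:2].mean(0),"w",P[:,2].mean(),"slope dx/dy",k[0],"resid",np.std(P[:,0]-np.polyval(k,P[:,1])),"y",P[[0,-1],1]);return k
k1=mid(range(160,221),.1)
k2=mid(range(55,138),.1125)
k3=mid(range(255,268),.222,(285,350))
for y in(-.15,-.1,-.05,0):print(y,np.polyval(k1,y),np.polyval(k2,y),np.polyval(k3,y))
col=m[:,316]; print("sill end rows",[r for r in range(150,270) if col[r]!=col[r-1]])
b=hsv(im,(105,120,60),(125,255,255));b[200:]=0;print("blue",blobs(b,3))
o=hsv(im,(5,200,150),(18,255,255));print("orange",[(x,onz(c,x[0],.1)) for x in blobs(o,10)])
for x,a,bb in blobs(b,3):print(onz(c,(x[0],bb[1]+bb[3]),.11))
for r in(221.5,222.5,223.5):print("sillend",onz(c,(316,r),.1))
print("plate front",onz(c,(319,252),.222))
E
```

```text
n 61 mid [ 0.53603844 -0.10187977] w 0.03237506254636117 slope dx/dy 0.014929216514053057 resid 0.00015211338045619476 y [-0.07917069 -0.12523023]
n 83 mid [ 0.53696922 -0.03581408] w 0.033037405997629395 slope dx/dy 0.01615932751403382 resid 9.759466938923976e-05 y [-0.00986599 -0.06272061]
n 13 mid [ 0.53954882 -0.1198062 ] w 0.02371662257539042 slope dx/dy 0.012721000713693104 resid 2.156176512940835e-12 y [-0.11688543 -0.12274318]
-0.15 0.535320046147562 0.5351240493274394 0.5391647259447678
-0.1 0.5360665069732646 0.5359320157031411 0.5398007759804524
-0.05 0.5368129677989674 0.5367399820788428 0.5404368260161371
0 0.53755942862467 0.5375479484545445 0.5410728760518217
sill end rows [223, 253, 266]
blue [([337.0, 148.0], 11, [337, 143, 1, 11]), ([290.0, 148.0], 9, [290, 144, 1, 9])]
orange [(([283.1, 18.5], 146, [280, 8, 8, 21]), array([0.5167939 , 0.01574126, 0.1       ])), (([344.5, 18.9], 163, [340, 8, 9, 23]), array([0.55890748, 0.01498905, 0.1       ])), (([313.8, 30.9], 496, [306, 14, 16, 36]), array([0.53772693, 0.00788028, 0.1       ]))]
[ 0.55334759 -0.07471162  0.11      ]
[ 0.51931986 -0.07359348  0.11      ]
sillend [ 0.5372976  -0.12645775  0.1       ]
sillend [ 0.53728593 -0.1272615   0.1       ]
sillend [ 0.53727424 -0.12806643  0.1       ]
plate front [ 0.53983502 -0.11544029  0.222     ]
```

Sill end y=-0.127, so sill centre ≈(0.536,-0.102), mouth y≈-0.077, rail direction (0.0155,1). The hanger is 3.7 mm too far in +x. Move over the sill and descend to ~8 mm above.

Emit:
play_rows(rotation=[[0, 0.003, 0], [0, 0, 0], [0, 0, 0], [0, 0, 0], [0, 0, 0], [0, 0, 0], [0, 0, 0], [0, 0, 0], [0, 0, 0], [0, 0, 0], [0, 0, 0], [0, 0, 0]], offset=[[-0.016, 0, -0.0018], [-0.015, 0, -0.0019], [0, 0.02, 0], [0, 0.02, 0], [0, 0.02, 0], [0, 0.015, 0], [0, 0.008, 0], [0, 0.004, 0], [0, 0, 0], [0, 0, 0], [0, 0, 0], [0, 0, 0]], hand=[-1, -1, -1, -1, -1, -1, -1, -1, -1, -1, -1, -1])

```text
time: 7.53
ee_pos: [0.5369, -0.1027, 0.1182]
tcp_rot: [[-0.013, 0.001, 1.0], [-1.0, -0.0, -0.013], [0.0, -1.0, 0.001]]
contact_force: [0.4, -0.5, -1.7]
opening: 0.0149
```

```bash
python3 - <<'E'
from h import *
from rig import snapshot,bot
st=bot.state();d=snapshot("wrist");e=snapshot("scene");np.savez("w3.npz",**d,ee_pos=st["ee_pos"],tcp_rot=st["tcp_rot"])
print(st["ee_pos"],st["tcp_rot"].round(4),st["contact_force"],st["opening"])
a=cv2.resize(d["pixels"][60:300,220:420,::-1],(500,600),interpolation=cv2.INTER_CUBIC)
b=cv2.resize(e["pixels"][180:310,220:290,::-1],(300,557),interpolation=cv2.INTER_CUBIC)
a=cv2.copyMakeBorder(a,0,0,0,300,0);a[:557,500:]=b
cv2.imwrite("pics/w3.png",a)
c=cam(d,st);im=d["pixels"]
H=cv2.cvtColor(im,cv2.COLOR_RGB2HSV);m=cv2.inRange(H,(0,0,120),(179,45,255));m[:,:260]=0;m[:,380:]=0
for r in range(60,280,8):
    x=np.where(m[r])[0]; print(r,(x[0],x[-1],len(x)) if len(x) else None,end="; ")
E
```

```text
[ 0.53694539 -0.10268201  0.11821342] [[-1.310e-02  1.500e-03  9.999e-01]
 [-9.999e-01 -3.000e-04 -1.310e-02]
 [ 3.000e-04 -1.000e+00  1.500e-03]] [ 0.35224083 -0.51528621 -1.68565146] 0.014863731991807962
60 (np.int64(281), np.int64(353), 52); 68 (np.int64(282), np.int64(352), 50); 76 (np.int64(282), np.int64(352), 50); 84 (np.int64(282), np.int64(352), 71); 92 (np.int64(282), np.int64(352), 71); 100 (np.int64(282), np.int64(352), 71); 108 (np.int64(282), np.int64(351), 70); 116 (np.int64(282), np.int64(351), 70); 124 (np.int64(283), np.int64(351), 69); 132 (np.int64(283), np.int64(351), 69); 140 (np.int64(283), np.int64(351), 69); 148 (np.int64(283), np.int64(350), 68); 156 (np.int64(283), np.int64(350), 68); 164 (np.int64(283), np.int64(350), 68); 172 (np.int64(284), np.int64(350), 67); 180 (np.int64(284), np.int64(350), 67); 188 (np.int64(284), np.int64(349), 66); 196 (np.int64(284), np.int64(349), 66); 204 (np.int64(285), np.int64(349), 65); 212 (np.int64(286), np.int64(348), 63); 220 (np.int64(286), np.int64(350), 64); 228 (np.int64(287), np.int64(347), 61); 236 (np.int64(288), np.int64(346), 53); 244 (np.int64(288), np.int64(346), 24); 252 (np.int64(288), np.int64(346), 9); 260 (np.int64(288), np.int64(346), 59); 268 (np.int64(288), np.int64(346), 25); 276 (np.int64(289), np.int64(345), 20);
```

View pics/w3.png

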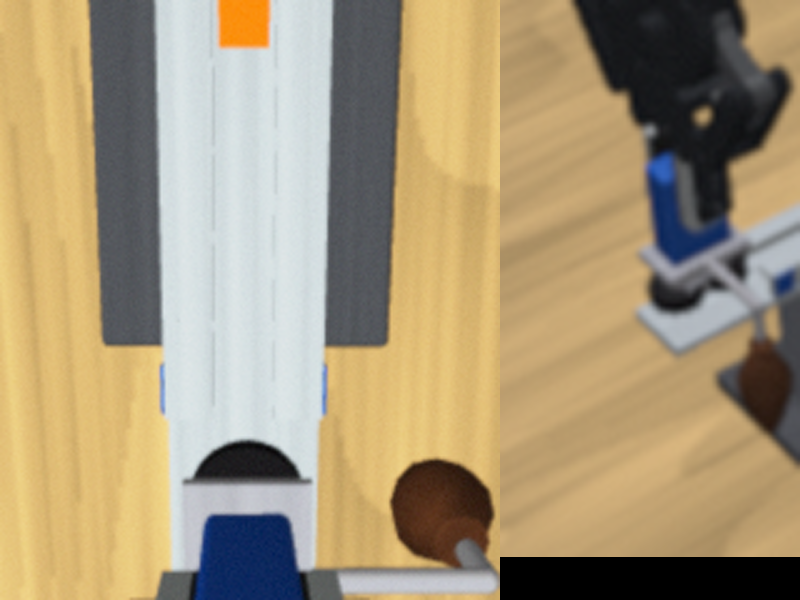

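Foot hovers over the sill, centred within ~0.7 mm, front edge a few mm short of the mouth. Lower gently.

Emit:
play_rows(rotation=[[0, 0, 0], [0, 0, 0], [0, 0, 0], [0, 0, 0]], offset=[[0, 0.004, -0.0007], [0, 0.003, 0], [0, 0.002, 0], [0, 0, 0]], hand=[-1, -1, -1, -1])

```text
time: 7.97
ee_pos: [0.5354, -0.1024, 0.1074]
tcp_rot: [[-0.013, -0.001, 1.0], [-1.0, 0.0, -0.013], [-0.0, -1.0, -0.001]]
contact_force: [-0.1, 0.7, -2.1]
opening: 0.0156
```

Emit:
play_rows(rotation=[[0, 0, 0], [0, 0, 0], [0, 0, 0]], offset=[[0, 0.001, 0], [0, 0.001, 0], [0, 0, 0]], hand=[-1, -1, -1])

```text
time: 8.22
ee_pos: [0.5357, -0.1025, 0.106]
tcp_rot: [[-0.013, -0.0, 1.0], [-1.0, 0.0, -0.013], [-0.0, -1.0, -0.0]]
contact_force: [-0.3, -0.3, -2.4]
opening: 0.0148
```

Emit:
play_rows(rotation=[[0, 0, 0], [0, 0, 0], [0, 0, 0]], offset=[[0, 0.0005, 0], [0, 0.0005, 0], [0, 0, 0]], hand=[-1, -1, -1])

```text
time: 8.47
ee_pos: [0.5357, -0.1025, 0.1051]
tcp_rot: [[-0.013, -0.0, 1.0], [-1.0, 0.0, -0.013], [-0.0, -1.0, -0.0]]
contact_force: [0.7, -0.6, -2.7]
opening: 0.0152
```

Emit:
play_rows(rotation=[[0, 0, 0], [0, 0, 0], [0, 0, 0]], offset=[[0, 0.0005, 0], [0, 0, 0], [0, 0, 0]], hand=[-1, -1, -1])

```text
time: 8.72
ee_pos: [0.5358, -0.1025, 0.1047]
tcp_rot: [[-0.013, 0.0, 1.0], [-1.0, -0.0, -0.013], [0.0, -1.0, 0.0]]
contact_force: [-0.3, -0.1, -2.1]
opening: 0.0146
```

Emit:
play_rows(rotation=[[0, 0, 0], [0, 0, 0], [0, 0, 0]], offset=[[0, 0.0005, 0], [0, 0, 0], [0, 0, 0]], hand=[-1, -1, -1])

```text
time: 8.97
ee_pos: [0.5358, -0.1025, 0.1046]
tcp_rot: [[-0.013, 0.001, 1.0], [-1.0, -0.0, -0.013], [0.0, -1.0, 0.001]]
contact_force: [-2.5, -0.3, 3.0]
opening: 0.0145
```

Contact with the sill at TCP z 0.1046 (as expected). Raise 0.7 mm and begin sliding in.

Emit:
play_rows(rotation=[[0, 0, 0], [0, 0, 0], [0, 0, 0], [0, 0, 0]], offset=[[0, -0.0007, 0], [-0.002, 0, 0], [-0.002, 0, 0], [0, 0, 0]], hand=[-1, -1, -1, -1])

```text
time: 9.3
ee_pos: [0.5358, -0.0981, 0.1047]
tcp_rot: [[-0.013, -0.0, 1.0], [-1.0, 0.0, -0.013], [-0.0, -1.0, -0.0]]
contact_force: [0.4, -0.3, -1.6]
opening: 0.0152
```

Emit:
play_rows(rotation=[[0, 0, 0], [0, 0, 0], [0, 0, 0], [0, 0, 0]], offset=[[-0.002, 0, 0], [-0.002, 0, 0], [-0.002, 0, 0], [0, 0, 0]], hand=[-1, -1, -1, -1])

```text
time: 9.63
ee_pos: [0.5359, -0.0921, 0.1048]
tcp_rot: [[-0.013, -0.0, 1.0], [-1.0, 0.0, -0.013], [-0.0, -1.0, -0.0]]
contact_force: [-0.4, -0.3, -2.0]
opening: 0.0154
```

Emit:
play_rows(rotation=[[0, 0, 0], [0, 0, 0], [0, 0, 0], [0, 0, 0]], offset=[[-0.002, 0, 0], [-0.002, 0, 0], [-0.002, 0, 0], [0, 0, 0]], hand=[-1, -1, -1, -1])

```text
time: 9.97
ee_pos: [0.5359, -0.0861, 0.1049]
tcp_rot: [[-0.013, -0.0, 1.0], [-1.0, 0.0, -0.013], [-0.0, -1.0, -0.0]]
contact_force: [0.8, -0.3, -2.8]
opening: 0.0148
```

Emit:
play_rows(rotation=[[0, 0, 0], [0, 0, 0], [0, 0, 0], [0, 0, 0], [0, 0, 0], [0, 0, 0]], offset=[[-0.003, 0, 0.0001], [-0.004, 0, 0.0001], [-0.004, 0, 0], [-0.004, 0, 0], [-0.003, 0, 0], [0, 0, 0]], hand=[-1, -1, -1, -1, -1, -1])

```text
time: 10.47
ee_pos: [0.5364, -0.0678, 0.1049]
tcp_rot: [[-0.012, 0.0, 1.0], [-1.0, 0.0, -0.012], [-0.0, -1.0, 0.0]]
contact_force: [0.2, -0.0, -2.6]
opening: 0.0147
```

Emit:
play_rows(rotation=[[0, 0, 0], [0, 0, 0], [0, 0, 0], [0, 0, 0], [0, 0, 0], [0, 0, 0]], offset=[[-0.003, 0, 0], [-0.004, 0, 0], [-0.004, 0, 0], [-0.004, 0, 0], [-0.003, 0, 0], [0, 0, 0]], hand=[-1, -1, -1, -1, -1, -1])

```text
time: 10.97
ee_pos: [0.5366, -0.0499, 0.1049]
tcp_rot: [[-0.012, -0.0, 1.0], [-1.0, 0.0, -0.012], [-0.0, -1.0, -0.0]]
contact_force: [0.7, 0.4, -2.2]
opening: 0.0149
```

Emit:
play_rows(rotation=[[0, 0, 0], [0, 0, 0], [0, 0, 0], [0, 0, 0], [0, 0, 0], [0, 0, 0]], offset=[[-0.003, 0, 0], [-0.004, 0, 0], [-0.004, 0, 0], [-0.004, 0, 0], [-0.003, 0, 0], [0, 0, 0]], hand=[-1, -1, -1, -1, -1, -1])

```text
time: 11.47
ee_pos: [0.5369, -0.0319, 0.1049]
tcp_rot: [[-0.012, 0.0, 1.0], [-1.0, 0.0, -0.012], [-0.0, -1.0, 0.0]]
contact_force: [-0.4, -1.0, -1.8]
opening: 0.015
```

Free running, now fully inside. Next, the catch, in smaller steps.

Emit:
play_rows(rotation=[[0, 0, 0], [0, 0, 0], [0, 0, 0], [0, 0, 0], [0, 0, 0], [0, 0, 0]], offset=[[-0.003, 0, 0], [-0.003, 0, 0], [-0.003, 0, 0], [-0.003, 0, 0], [-0.003, 0, 0], [0, 0, 0]], hand=[-1, -1, -1, -1, -1, -1])

```text
time: 11.97
ee_pos: [0.5373, -0.017, 0.1052]
tcp_rot: [[-0.013, 0.001, 1.0], [-1.0, 0.0, -0.013], [-0.0, -1.0, 0.001]]
contact_force: [-1.3, -0.6, -0.0]
opening: 0.015
```

Emit:
play_rows(rotation=[[0, 0, 0], [0, 0, 0], [0, 0, 0], [0, 0, 0], [0, 0, 0]], offset=[[-0.002, 0, 0], [-0.002, 0, 0], [-0.002, 0, 0], [-0.002, 0, 0], [0, 0, 0]], hand=[-1, -1, -1, -1, -1])

```text
time: 12.38
ee_pos: [0.5373, -0.0092, 0.1051]
tcp_rot: [[-0.013, 0.0, 1.0], [-1.0, 0.0, -0.013], [-0.0, -1.0, 0.0]]
contact_force: [0.0, -2.0, 2.0]
opening: 0.015
```

Emit:
play_rows(rotation=[[0, 0, 0], [0, 0, 0], [0, 0, 0], [0, 0, 0], [0, 0, 0]], offset=[[-0.002, 0, 0], [-0.002, 0, 0], [-0.002, 0, 0], [-0.002, 0, 0], [0, 0, 0]], hand=[-1, -1, -1, -1, -1])

```text
time: 12.8
ee_pos: [0.5373, -0.001, 0.1049]
tcp_rot: [[-0.013, 0.0, 1.0], [-1.0, 0.0, -0.013], [-0.0, -1.0, 0.0]]
contact_force: [0.4, -0.8, 2.7]
opening: 0.0152
```

Catch is being pressed (+5 N lift, -2 N drag). Home is expected around TCP y ≈ 0.053.

Emit:
play_rows(rotation=[[0, 0, 0], [0, 0, 0], [0, 0, 0], [0, 0, 0], [0, 0, 0], [0, 0, 0], [0, 0, 0]], offset=[[-0.003, 0, 0], [-0.003, 0, 0], [-0.003, 0, 0], [-0.003, 0, 0], [-0.003, 0, 0], [-0.003, 0, 0], [0, 0, 0]], hand=[-1, -1, -1, -1, -1, -1, -1])

```text
time: 13.38
ee_pos: [0.5375, 0.0172, 0.1049]
tcp_rot: [[-0.012, -0.0, 1.0], [-1.0, 0.0, -0.012], [-0.0, -1.0, -0.0]]
contact_force: [-0.9, 0.6, 1.5]
opening: 0.015
```

Emit:
play_rows(rotation=[[0, 0, 0], [0, 0, 0], [0, 0, 0], [0, 0, 0], [0, 0, 0], [0, 0, 0], [0, 0, 0]], offset=[[-0.003, 0, 0], [-0.003, 0, 0], [-0.003, 0, 0], [-0.003, 0, 0], [-0.002, 0, 0], [-0.002, 0, 0], [0, 0, 0]], hand=[-1, -1, -1, -1, -1, -1, -1])

```text
time: 13.97
ee_pos: [0.5377, 0.033, 0.1049]
tcp_rot: [[-0.013, -0.0, 1.0], [-1.0, 0.0, -0.013], [-0.0, -1.0, -0.0]]
contact_force: [-0.7, -0.2, 1.3]
opening: 0.015
```

Emit:
play_rows(rotation=[[0, 0, 0], [0, 0, 0], [0, 0, 0], [0, 0, 0], [0, 0, 0]], offset=[[-0.001, 0, 0], [-0.001, 0, 0], [-0.001, 0, 0], [-0.001, 0, 0], [0, 0, 0]], hand=[-1, -1, -1, -1, -1])

```text
time: 14.38
ee_pos: [0.5377, 0.0366, 0.1049]
tcp_rot: [[-0.013, -0.0, 1.0], [-1.0, 0.0, -0.013], [-0.0, -1.0, -0.0]]
contact_force: [0.7, -1.2, 2.3]
opening: 0.015
```

Emit:
play_rows(rotation=[[0, 0, 0], [0, 0, 0], [0, 0, 0], [0, 0, 0], [0, 0, 0], [0, 0, 0]], offset=[[-0.001, 0, 0], [-0.001, 0, 0], [-0.001, 0, 0], [-0.001, 0, 0], [-0.001, 0, 0], [0, 0, 0]], hand=[-1, -1, -1, -1, -1, -1])

```text
time: 14.88
ee_pos: [0.5377, 0.042, 0.1047]
tcp_rot: [[-0.013, -0.0, 1.0], [-1.0, 0.001, -0.013], [-0.001, -1.0, -0.0]]
contact_force: [-1.3, -0.4, 0.4]
opening: 0.0148
```

Emit:
play_rows(rotation=[[0, 0, 0], [0, 0, 0], [0, 0, 0], [0, 0, 0], [0, 0, 0], [0, 0, 0]], offset=[[-0.001, 0, 0], [-0.001, 0, 0], [-0.001, 0, 0], [-0.001, 0, 0], [0, 0, 0], [0, 0, 0]], hand=[-1, -1, -1, -1, -1, -1])

```text
time: 15.38
ee_pos: [0.5377, 0.0441, 0.1047]
tcp_rot: [[-0.014, -0.0, 1.0], [-1.0, -0.003, -0.014], [0.003, -1.0, -0.0]]
contact_force: [-0.2, -9.6, 0.7]
opening: 0.015
```

Emit:
play_rows(rotation=[[0, 0, 0], [0, 0, 0], [0, 0, 0], [0, 0, 0]], offset=[[-0.001, 0, 0], [-0.001, 0, 0], [0, 0, 0], [0, 0, 0]], hand=[-1, -1, -1, -1])

```text
time: 15.72
ee_pos: [0.5377, 0.0451, 0.1049]
tcp_rot: [[-0.015, -0.0, 1.0], [-1.0, -0.005, -0.015], [0.005, -1.0, -0.0]]
contact_force: [-2.2, -14.3, 1.9]
opening: 0.0151
```

Buffer felt at y≈0.0435; force a bit over 12 N, so back off 1 mm, then compare the catch tab with its initial (up) position in the scene camera.

Emit:
play_rows(rotation=[[0, 0, 0], [0, 0, 0], [0, 0, 0]], offset=[[0.0015, 0, 0], [0, 0, 0], [0, 0, 0]], hand=[-1, -1, -1])

```text
time: 15.97
ee_pos: [0.5377, 0.0443, 0.1048]
tcp_rot: [[-0.014, -0.0, 1.0], [-1.0, -0.003, -0.014], [0.003, -1.0, -0.0]]
contact_force: [0.2, -9.3, 0.4]
opening: 0.0151
```

```bash
python3 - <<'E'
from h import *
from rig import snapshot,bot
out=[]
for n,(x0,y0,x1,y1) in(("scene",(290,200,350,245)),("side",(310,210,370,255))):
    a=np.load(n+"0.npz")["pixels"];b=snapshot(n)["pixels"]
    for im in(a,b):
        m=hsv(im,(4,130,120),(18,255,255));k=np.zeros_like(m);k[y0:y1,x0:x1]=255
        print(n,blobs(m&k,2));out.append(cv2.resize(im[y0:y1,x0:x1,::-1],(400,300),interpolation=cv2.INTER_CUBIC))
cv2.imwrite("pics/c1.png",np.vstack([np.hstack(out[:2]),np.hstack(out[2:])]))
E
```

```text
scene [([335.0, 200.5], 2, [335, 200, 1, 2]), ([313.5, 222.5], 4, [313, 222, 2, 2]), ([323.4, 229.7], 37, [321, 226, 6, 8])]
scene [([313.8, 222.4], 5, [313, 222, 3, 2]), ([323.5, 229.7], 38, [321, 226, 6, 8])]
side [([323.5, 225.5], 10, [322, 224, 4, 4]), ([331.8, 229.4], 14, [328, 227, 8, 5]), ([343.7, 233.1], 22, [341, 230, 5, 8]), ([311.5, 234.0], 2, [311, 234, 2, 1])]
side [([343.6, 233.1], 22, [341, 230, 5, 8]), ([311.5, 234.0], 2, [311, 234, 2, 1])]
```

View pics/c1.png

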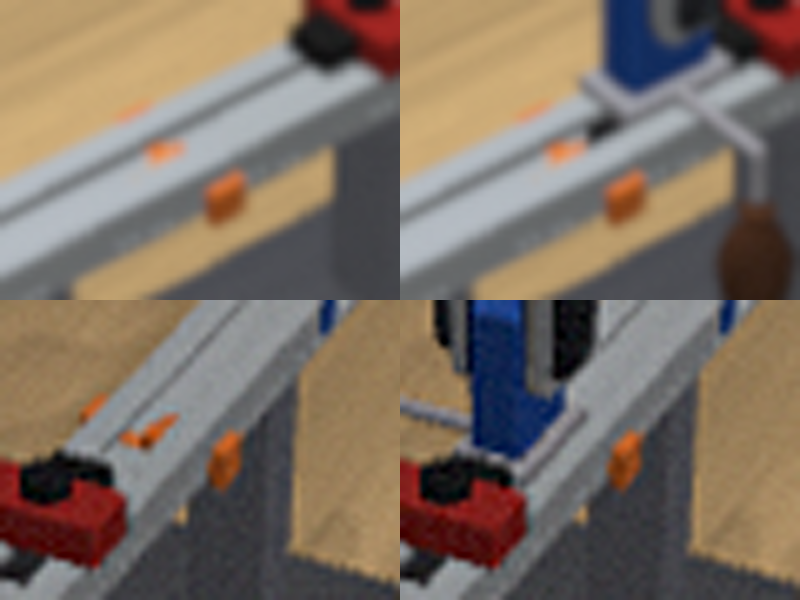

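Orange tabs are at the same pixels as at the start (scene 323.5,229.7; side 343.6,233.1): the catch is up behind the foot and the plate rests on the buffer. Ease off and release, then rise.

Emit:
play_rows(rotation=[[0, 0, 0], [0, 0, 0], [0, 0, 0], [0, 0, 0], [0, 0, 0], [0, 0, 0], [0, 0, 0], [0, 0, 0], [0, 0, 0], [0, 0, 0], [0, 0, 0]], offset=[[0.0008, 0, 0], [0, 0, 0], [0, 0, 0], [0, 0, 0], [0, 0, 0], [0, 0, 0], [0, 0, 0], [0, 0, 0], [0, 0, 0], [0, 0, 0], [0, 0, 0]], hand=[-1, -1, -0.5, 0, 0.4, 0.6, 0.6, 0.6, 0.6, 0.6, 0.6])

```text
time: 16.98
ee_pos: [0.5379, 0.0452, 0.1049]
tcp_rot: [[-0.013, 0.0, 1.0], [-1.0, 0.0, -0.013], [-0.0, -1.0, 0.0]]
contact_force: [0.5, -0.6, 0.8]
opening: 0.0684
```

Emit:
play_rows(rotation=[[0, 0, 0], [0, 0, 0], [0, 0, 0], [0, 0, 0], [0, 0, 0], [0, 0, 0], [0, 0, 0], [0, 0, 0]], offset=[[0, -0.01, 0], [0, -0.02, 0], [0, -0.02, 0], [0, -0.02, 0], [0, -0.02, 0], [0, -0.02, 0], [0, 0, 0], [0, 0, 0]], hand=[0.6, 0.6, 0.6, 0.6, 0.6, 0.6, 0.6, 0.6])

```text
time: 17.65
ee_pos: [0.5385, 0.0452, 0.2164]
tcp_rot: [[-0.013, 0.002, 1.0], [-1.0, 0.0, -0.013], [-0.0, -1.0, 0.002]]
contact_force: [0.4, -0.1, -0.1]
opening: 0.0684
```

```bash
python3 - <<'E'
from h import *
from rig import snapshot,bot
st=bot.state();d=snapshot("wrist");a=cv2.resize(d["pixels"][:,:,::-1],(400,300));out=[]
for n,(x0,y0,x1,y1) in(("scene",(240,160,400,280)),("side",(270,150,390,240))):
    im=snapshot(n)["pixels"]
    m=hsv(im,(4,130,120),(18,255,255));k=np.zeros_like(m);k[y0:y1,x0:x1]=255
    print(n,blobs(m&k,15),blobs(hsv(im,(105,150,60),(125,255,255))&k,30));out.append(cv2.resize(im[y0:y1,x0:x1,::-1],(400,300)))
cv2.imwrite("pics/f1.png",np.vstack([np.hstack(out),np.hstack([a,a*0])]))
print(st["time"],st["contact_force"])
E
```

```text
scene [([323.4, 229.7], 37, [321, 226, 6, 8])] [([327.1, 200.6], 298, [320, 189, 16, 25])]
side [([343.5, 233.2], 24, [341, 230, 5, 8])] [([327.9, 218.3], 323, [322, 205, 13, 28])]
17.65 [ 0.40430892 -0.12687513 -0.13184814]
```

View pics/f1.png

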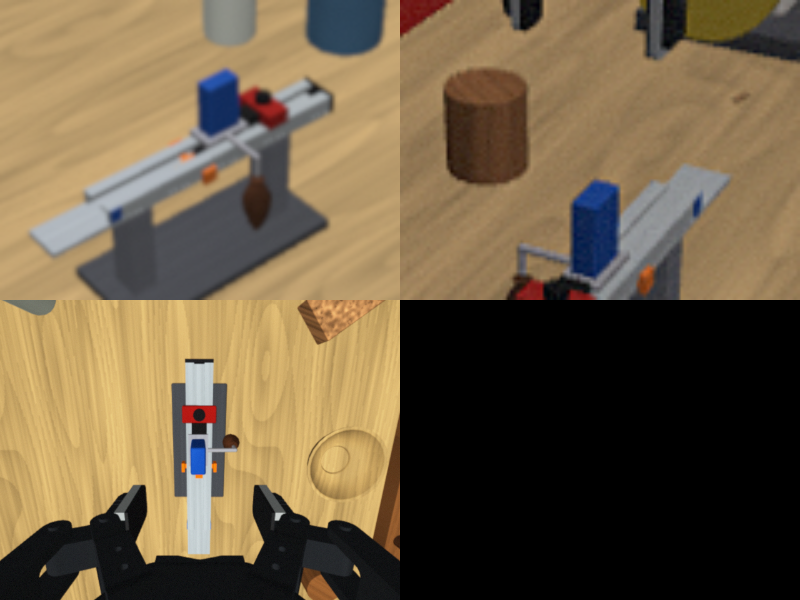

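The hanger stands free on the rail against the buffer, the catch tab unchanged (up), the drop on the far side, and the gripper clear.

```bash
python3 - <<'E'
from h import *
from rig import order
s=cam(np.load("scene0.npz"));q=cam(np.load("side0.npz"))
print(tri(ray(s,(327.1,200.6)),ray(q,(327.9,218.3))))
print(order.job_done())
E
```

```text
(array([0.53692756, 0.04071428, 0.14577206]), [np.float64(5.112378400998597e-05), np.float64(5.112378400989554e-05)])
the job is handed in; nothing more can be done
None
```

I gripped the hanger by its blue grip and set its foot on the sill. I then slid it through the mouth and over the catch until it met the rubber buffer, eased off, let go and raised the arm. The job was handed in at about 18 s of the 59 s allowed; no verdict was reported.

**Last checks**
- **Grip position:** the two cameras put the grip centre at (0.537, 0.041, 0.146) in the world. That is about x +18 mm, y within about 1–2 mm and z 146 mm in the rail's frame, inside all the limits.
- **Catch and arm:** the catch's orange tabs were at the same pixels as at the start, so the catch is up behind the foot. The drop hangs on the side of the rail away from the robot.
- **Gripper:** clear of the hanger, with near-zero force on the tool. I saw no bystander moved in the views I checked, but I did not measure all of them.

**What went wrong or disagreed**
- **First grasp missed:** the fingers closed above the grip. By triangulation the fingertips were about 32 mm higher than the reported tool point; going 32 mm lower gave a good grip.
- **Buffer push slightly too hard:** the force at the buffer briefly reached about 14 N, over the 12 N guide. It was well below the 40 N limit, and I backed off at once.

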